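# Park the rolling pin and flip up its keeper

## Task

Roll the small rolling pin along the pastry board, without gripping or lifting it, and let it come to rest squarely on the blue band, its barrel covering the band. Then press the orange paddle fully down so that the steel keeper tips up behind the pin's handle, and leave the pin lying at rest on the band. Leave the biscuit cutter, brush and salt shaker on the board where they stand.

Things in the scene. Friction and masses are not known exactly. Their poses are not given: they have to be found in the camera images.
- board: Light wooden pastry board, fixed, 400 mm along its x, 440 mm along its y, 12 mm thick. Origin: centre of its underside, on the counter. Its x axis points away from the robot (within 15 degrees) and is the way the pin must roll. Flat top, with the band painted on it, the keeper on its +y side and a few things standing near its edges.
- band (a point): Centre of the blue band painted on the board's top (12 mm above the counter), axes as the board's. Band: 24 mm wide (x), 110 mm long (y), as long as the pin's barrel; 70 mm from the board's centre towards +x. The parked pin's axis lies over the band, parallel to its long side.
- pin_center (a point): Centre (on the axis) of the rolling pin, 37 mm above the counter. Its y axis runs along the pin; x and z turn as it rolls. Brown wooden barrel 50 mm diameter, 110 mm long; at each end a red handle 18 mm diameter, 45 mm long (200 mm over all); about 0.2 kg.
- pin: The rolling pin as a body, origin and axes as pin_center. It starts 140 to 200 mm short of the band (board's -x side), nearly parallel to it. The board is slightly tacky, so it has some rolling resistance: pushed slowly (30 mm/s) from behind it stops within a few mm when the push stops. Its handles pass over the lowered keeper with 4 mm or more to spare.
- keeper (a joint): Angle of the keeper, a steel rocker bar along the board's y on a low pivot, with an orange paddle at its outer end. 0: paddle up, inner end lowered (starts at 0 to 0.04). 0.42 (its stop): paddle fully down, inner end tipped up behind the parked pin's handle. Friction holds it where it is left; pressing the paddle takes 2 to 3 N.
- paddle (a point): Centre of the top face of the orange paddle, 50 mm (board x) by 42 mm (board y); 42 mm short of the band in x, about 178 mm to the board's +y of it; about 46 mm above the counter when up, about 27 mm when fully down. The pivot lies 44 mm from it towards the pin, between steel cheeks that end 40 mm above the counter.
- keeper_tip (a point): Inner end of the keeper bar (14 mm wide, 7 mm thick), 78 mm to the board's +y of the band's centre, 42 mm short of the band in x; about 18 mm above the counter when lowered, about 42 mm when tipped up.
- cutter_mid (a point): Bystander, leave alone: copper biscuit cutter, a ring 68 mm across and 42 mm high, standing on the board. Point on its middle.
- brush_mid (a point): Bystander, leave alone: wooden pastry brush 170 mm long, lying on the board. Point on its middle.
- shaker_mid (a point): Bystander, leave alone: white salt shaker 42 mm across and 90 mm high, standing on the board. Point on its middle.

How it is judged:
On the way, in this order (a step that is already met when the one before it is completed fails the run):
1. the pin rolls along the board through half a turn (angle between pin_center's own z axis and vertical above 2.5 rad and height (world z) of pin_center below 0.042 m), for 0.04 s.
2. the pin lies at rest on the band, the keeper still lowered (x of pin_center in the frame of band between -0.012 and 0.012 m and y of pin_center in the frame of band between -0.02 and 0.02 m and angle between the y axis of pin_center and the y axis of band, either way round below 0.12 rad and height (world z) of pin_center between 0.03 and 0.042 m and linear speed of pin below 0.01 m/s and angular speed of pin below 0.3 rad/s and value of joint keeper below 0.1 rad), for 0.2 s.
3. the keeper is tipped up (value of joint keeper above 0.36 rad), for 0.2 s.
At the end, for the whole second after the job is handed in: The pin lies on the board at rest, its centre within 12 mm of the band's centre across the band and within 20 mm along it, its axis within 0.12 rad (7 degrees) of the band's, and the keeper is tipped up (joint above 0.36 of 0.42) (x of pin_center in the frame of band between -0.012 and 0.012 m and y of pin_center in the frame of band between -0.02 and 0.02 m and angle between the y axis of pin_center and the y axis of band, either way round below 0.12 rad and height (world z) of pin_center between 0.03 and 0.042 m and linear speed of pin below 0.01 m/s and angular speed of pin below 0.3 rad/s and value of joint keeper above 0.36 rad); the robot touches nothing.
It fails at once if the pin is lifted more than 10 mm off the board (height (world z) of pin_center above 0.047 m).
It fails at once if the fingers grip the pin hard (more than 18 N) (contact force between the fingers and pin above 18 N).
It fails at once if the cutter, brush or salt shaker is moved more than 30 mm (distance of any of cutter_mid, brush_mid, shaker_mid from where it was at the start of the episode above 0.03 m).
It also fails if it takes over 64 s, if anything falls off the work surface, if the arm or the gripper's body presses on something with over 40 N, if the wrist force passes 120 N, or if a joint passes its speed limit or range.

## Robot

A 6-joint arm with a two-finger parallel gripper is mounted at the origin on the work surface. World frame = base frame: x ahead of the robot, y to its left, z up, the work surface at z = 0. Lengths are in m, angles in rad, forces in N, time in s.
With the tool pointing down it reaches from about 0.375 to 0.825 m from the base axis. Payload 5.5 kg.
Tool frame: the origin (TCP) lies on the centre line of the jaws, within the pads' length; the fingertips stand 8 mm ahead of it and the grasp point (between the pads) lies 11 mm behind it (bot.finger_overhang is the distance from the TCP to the fingertips, in m); z points along the fingers, y is the line along which they close (so a half turn about z gives the same grasp; the last joint's range is limited). The gripper opens to 85 mm and grips with 20 to 120 N. Pads are 22 mm wide; open, the fingers measure 114 mm over their backs; the gripper's body (76 mm by 85 mm) begins 54 mm behind the grasp point. The pads swing forward as they close: fully open they stand 13 mm farther back than shut.
Start: joints at [-1.207, 0.314, -0.047, 1.21, 0, 1.571], TCP at [0.213, -0.561, 0.239] pointing down, gripper open.
Joint ranges: [-2.67, 2.67], [-0.69, 1.73], [-1.03, 1.25], [-2.08, 2.16], [-1.42, 1.45], [-3.14, 3.14]. Speed limits (rad/s): [2.39, 2.39, 3.01, 3.14, 3.14, 3.14].

## Interface

Orientations are given as a 3x3 rotation matrix whose columns are the frame's x, y, z axes.
In Python, from plant import bot gives the robot as it stands.
- The arm moves only by the tool apply_moves, never from a script. Its argument "increments" is a list of rows, each a list of 7 numbers: the finger opening in cm, from 0 to 8.54, then the shift along the tool's x, y, z in cm, then the turn, a rotation vector about the tool's x, y, z in rad. In form: [[grip, dx, dy, dz, rx, ry, rz], ...]. A call has 1 to 8 rows; each row shifts and turns the commanded pose from where the row before left it, along the tool's axes as they then stand; what a row does not reach is not made up. A row lasts 1/12 s, in which the tool goes at most 41.7 mm and 7.16 degrees, less where a joint would pass 70% of its speed; a pose out of reach is approached as far as the arm can. A call is refused whole if a number of a shift passes 4.17 or a number of a turn 0.125, either way. A call with a gripper value outside its range is refused whole. The fingers move at their own pace and stop on an object; the grip force is fixed at half the most. Time passes only in rows, so rows that do not move let the fingers close. It gives the time, the measured TCP pose, the force, the opening and the grip force at its end, in the units of the state.
- bot.observe(): the state, without advancing time (a new reading comes with each control period).
- bot.get_image(name): name is "side" or "top" or "wrist"; returns the picture (420x560x3 uint8, red, green, blue); there is no depth.
- bot.get_calibration(name): a dict with "fovy" (degrees; the focal length in pixels is half the picture's height over the tangent of half this angle, whatever the lens; pixels are square), "cx", "cy" (the principal point, pixels), "origin" and "attitude" of the camera in the world; the wrist camera has in their place "hand_eye" (4x4, takes a point from camera to tool coordinates, whose origin is the TCP and whose axes are the flange's). Camera axes: x right, y up, looking along -z (the intrinsics and any distortion apply to the point x, -y, -z); pixel columns grow to the right and rows downward; lengths in m; the calibration is good to about 2 mm. The wrist camera is an equidistant fisheye: a pixel r from the principal point sees the ray r / f radians off the axis. A picture is of the moment at which its call begins: read the wrist's pose just before it. get_calibration takes no time and is no camera call.
- bot.hand_in(): hands the job in; it is judged then, once.
Trained networks look in the newest picture that a camera, given by its name, has taken for a name from the list of things; names that differ only in an ending like _2 or _b are one class to them, and where a whole thing is asked for, a point or a joint stands for the part that bears it (a point fixed in the world has none). Each returns a list of dicts, best first, with "p" (0 to 1); they miss things now and then, are a little off and sometimes report something else, mostly with a low value. They report only what shows in the picture. A call takes as long as a camera call.
- bot.boxes_of(query, camera): "xyz" ([x, y, z] in m, in the coordinates of the camera as it stood for that picture, good to about 4 mm: the middle of the surface that is visible of it).
The state is a dict: "clock": time; "q": joint angles; "dq": joint speeds; "joint_torque": joint torques, N m; "eef_pos": TCP position; "orientation": TCP orientation; "force": force on the tool from outside, world axes, zero at the start; "ft_torque": the same for the moment, N m; "opening": opening from 0.0 (shut) to 1.0 (fully open); "gripper_force": force on a finger pad.
Only numpy, scipy, OpenCV 4.12 (cv2) and the standard library are available. Lean on these libraries where they do the work, as an engineer would, in place of code of your own. Each camera call takes 0.05 s, during which the arm holds its last target. There are 200 camera calls.

## Working session

There is one attempt and no reset: what is moved stays moved. The work goes in short steps, Python scripts to look and compute and a tool call to move; the robot and the scene stay as the last step left them, time stands still between calls to the robot, and variables do not carry over. Pictures are saved under pics/ and viewed, at most 10 in all, crops included, and the job is handed in when it is done.

Besides the shell and the picture viewer there is one more tool, called after "Request:" as name(argument=value, ...), one argument or row to a line, values as JSON. apply_moves: Moves the arm, as the interface text tells. Its arguments: {"type":"object","properties":{"increments":{"type":"array"}},"required":["increments"]}

```bash
mkdir -p pics; cat > h.py <<'E'
from plant import bot
import numpy as np, cv2
def cal(n):
    c=bot.get_calibration(n); f=210/np.tan(np.radians(c["fovy"])/2); return c,f
def w(n,p):
    c,_=cal(n); return np.array(c["attitude"])@np.array(p)+np.array(c["origin"])
def proj(n,P):
    c,f=cal(n); p=np.array(c["attitude"]).T@(np.array(P)-c["origin"]); return c["cx"]+f*p[0]/-p[2], c["cy"]-f*p[1]/-p[2]
def unproj(n,u,v,z):
    c,f=cal(n); d=np.array(c["attitude"])@np.array([(u-c["cx"])/f,-(v-c["cy"])/f,-1]); o=np.array(c["origin"]); return o+d*(z-o[2])/d[2]
def snap(n,name):
    im=bot.get_image(n); cv2.imwrite(f"pics/{name}.png",im[:,:,::-1]); return im
E
python3 - <<'E'
from h import *
for n in("top","side"):
    snap(n,n+"0"); c,f=cal(n); print(n,c["fovy"],c["cx"],c["cy"],np.round(c["origin"],3),np.round(c["attitude"],3).tolist(), {k:v for k,v in c.items() if k not in("fovy","cx","cy","origin","attitude")})
    for q in("board","band","pin","keeper","paddle","keeper_tip","cutter_mid","brush_mid","shaker_mid"):
        for r in bot.boxes_of(q,n)[:2]: print(q,round(r["p"],2),np.round(w(n,r["xyz"]),3))
print(bot.observe())
E
```

```text
top 44.10774918524474 273.6704807554305 217.47939516360105 [ 0.372 -0.031  0.972] [[0.026, 0.977, -0.211], [-1.0, 0.025, -0.006], [-0.001, 0.211, 0.977]] {}
board 0.95 [ 0.558 -0.109  0.017]
board 0.69 [0.595 0.048 0.044]
band 0.61 [ 0.557 -0.111  0.014]
pin 0.97 [ 0.438 -0.115  0.062]
keeper 0.88 [0.595 0.049 0.042]
paddle 0.62 [0.589 0.051 0.041]
keeper_tip 0.73 [0.591 0.048 0.041]
keeper_tip 0.49 [ 0.662 -0.288  0.03 ]
cutter_mid 0.78 [ 0.473 -0.3    0.041]
brush_mid 0.92 [ 0.66  -0.288  0.027]
brush_mid 0.34 [ 0.559 -0.111  0.013]
shaker_mid 0.92 [0.443 0.059 0.105]
side 57.99285344674766 276.2677431169802 204.12915311154768 [0.465 0.515 0.573] [[-0.988, 0.095, -0.123], [-0.155, -0.67, 0.726], [-0.014, 0.736, 0.677]] {}
board 0.61 [ 0.569 -0.036  0.008]
board 0.27 [ 0.444 -0.085  0.055]
band 0.76 [ 0.568 -0.037  0.013]
pin 0.92 [ 0.445 -0.085  0.054]
keeper 0.96 [0.589 0.062 0.042]
paddle 0.75 [0.593 0.06  0.04 ]
keeper_tip 0.92 [0.592 0.063 0.041]
cutter_mid 0.57 [ 0.472 -0.274  0.037]
brush_mid 0.95 [ 0.654 -0.278  0.028]
shaker_mid 0.8 [0.444 0.08  0.069]
{'clock': 1.0, 'q': array([-1.20699967e+00,  3.13479834e-01, -4.70863288e-02,  1.21016923e+00,
       -3.71861889e-06,  1.57076436e+00]), 'dq': array([-9.14986953e-04,  1.62991580e-03, -7.13927152e-05,  7.39322149e-05,
        1.18850993e-03,  1.50127656e-03]), 'joint_torque': array([-1.87475845e-03, -5.39469767e+01,  3.40056360e+01,  1.45185815e-03,
       -9.76651404e-05, -1.01666959e-05]), 'eef_pos': array([ 0.21350026, -0.56074882,  0.2393176 ]), 'orientation': array([[ 9.34541243e-01,  3.55854837e-01,  1.82075402e-05],
       [ 3.55854837e-01, -9.34541241e-01, -5.82716933e-05],
       [-3.72056669e-06,  6.09365420e-05, -9.99999998e-01]]), 'force': array([ 0.378577  , -0.66751809, -0.47621346]), 'ft_torque': array([-0.00390544, -0.02915822,  0.01178609]), 'gripper_force': 0.0, 'opening': 0.999616514306178}
```

View pics/top0.png

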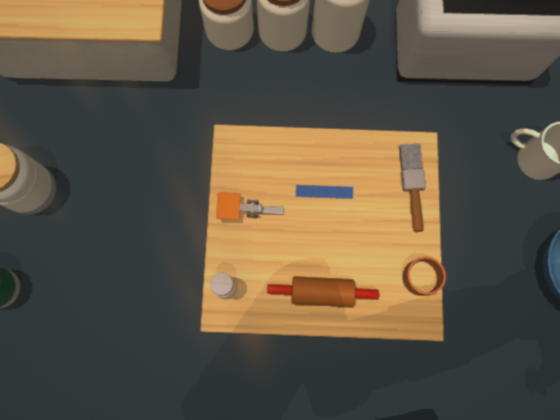

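View pics/side0.png

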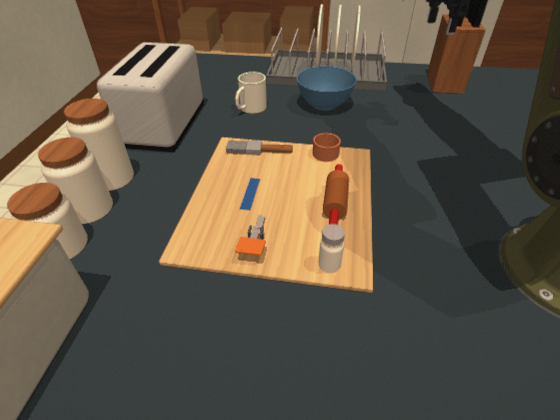

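The top view shows the band around (324,192), the pin at (323,291), the paddle at (229,206), the shaker at (224,286), and the cutter and brush on the right. Next I'll measure these more exactly.

```bash
python3 - <<'E'
from h import *
im=cv2.imread("pics/top0.png"); hsv=cv2.cvtColor(im,cv2.COLOR_BGR2HSV)
roi=np.zeros(im.shape[:2],np.uint8); roi[130:335,210:440]=255
def m(lo,hi): return cv2.inRange(hsv,lo,hi)&roi
def corners(mask,z,name):
    n,l,s,c=cv2.connectedComponentsWithStats(mask)
    for i in range(1,n):
        if s[i,4]<60: continue
        r=cv2.minAreaRect(np.argwhere(l==i)[:,::-1].astype(np.float32))
        B=np.array([unproj("top",*p,z) for p in cv2.boxPoints(r)])
        e=B[1]-B[0],B[2]-B[1]; L=max(e,key=np.linalg.norm)
        print(name,s[i,4],c[i].round(1),"ctr",B.mean(0).round(4),"sizes",[np.linalg.norm(x).round(3) for x in e],"long dir deg",np.degrees(np.arctan2(L[1],L[0])).round(2))
corners(m((100,120,60),(130,255,255)),.012,"blue")
corners(m((0,230,100),(4,255,255))|m((175,200,100),(180,255,255)),.037,"red")
corners(m((4,220,150),(12,255,255)),.046,"orange")
full=im; b=cv2.inRange(hsv,(10,60,120),(25,255,255)); b[:110]=0; b[:,:195]=0
n,l,s,c=cv2.connectedComponentsWithStats(b); i=1+np.argmax(s[1:,4])
r=cv2.minAreaRect(np.argwhere(l==i)[:,::-1].astype(np.float32)); B=np.array([unproj("top",*p,.012) for p in cv2.boxPoints(r)]); print("board",B.round(3),B.mean(0))
E
```

```text
blue 61 [334.2 191.8] ctr [ 0.6326 -0.1401  0.012 ] sizes [np.float64(0.015), np.float64(0.024)] long dir deg -95.93
blue 65 [346.  192.8] ctr [ 0.6319 -0.1602  0.012 ] sizes [np.float64(0.019), np.float64(0.014)] long dir deg -88.53
board [[ 0.365  0.103  0.012]
 [ 0.766  0.11   0.012]
 [ 0.76  -0.368  0.012]
 [ 0.361 -0.335  0.012]] [ 0.56302939 -0.12244688  0.012     ]
```

```bash
cat > seg.py <<'E'
from h import *
def seg(path,th=()):
    im=cv2.imread(path).astype(int); b,g,r=im[...,0],im[...,1],im[...,2]
    roi=np.zeros(b.shape,bool); roi[130:335,210:440]=1
    M={"blue":((b>r+25)&(b>g+15),.012),"red":((r>110)&(g<40)&(b<40),.037),"orange":((r>150)&(g>45)&(g<120)&(b<50),.046),
       "barrel":((r>50)&(r>1.5*g)&(r<170)&(g>=25),.037)}
    for k,(mk,z) in M.items():
        n,l,s,c=cv2.connectedComponentsWithStats((mk&roi).astype(np.uint8))
        for i in range(1,n):
            if s[i,4]<80: continue
            q=cv2.minAreaRect(np.argwhere(l==i)[:,::-1].astype(np.float32))
            B=np.array([unproj("top",*p,z) for p in cv2.boxPoints(q)]); e=B[1]-B[0],B[2]-B[1]; L=max(e,key=np.linalg.norm)
            print(k,s[i,4],c[i].round(1),"ctr",B.mean(0).round(4),"sizes",[float(np.linalg.norm(x).round(3)) for x in e],"dir",np.degrees(np.arctan2(L[1],L[0])).round(1)%180)
    return im
E
python3 - <<'E'
from seg import *
im=seg("pics/top0.png")
for p in((324,192),(281,290),(370,294),(323,288),(228,206)): print(p,im[p[1],p[0]])
for p in((213,125.5),(438,133),(443,340),(202,331)): print(unproj("top",*p,.012).round(4))
E
```

```text
blue 580 [324.4 191.3] ctr [ 0.6331 -0.1208  0.012 ] sizes [0.021, 0.106] dir 89.4
red 145 [367.3 293.6] ctr [ 0.4393 -0.1947  0.037 ] sizes [0.038, 0.012] dir 91.5
orange 551 [228.  205.8] ctr [0.592  0.0593 0.046 ] sizes [0.048, 0.04] dir 179.3
orange 479 [328.8 291.7] ctr [ 0.4376 -0.1179  0.046 ] sizes [0.107, 0.025] dir 91.5
barrel 367 [416.1 210. ] ctr [ 0.5961 -0.2882  0.037 ] sizes [0.017, 0.079] dir 3.5999999999999943
barrel 202 [433.  270.8] ctr [ 0.4799 -0.3107  0.037 ] sizes [0.041, 0.062] dir 28.19999999999999
barrel 184 [409.7 281. ] ctr [ 0.4631 -0.279   0.037 ] sizes [0.034, 0.066] dir 26.0
barrel 1976 [321.  291.3] ctr [ 0.4409 -0.1159  0.037 ] sizes [0.049, 0.201] dir 88.6
(324, 192) [132  92  71]
(281, 290) [ 27  44 174]
(370, 294) [ 24  37 192]
(323, 288) [ 35  83 149]
(228, 206) [ 41 112 211]
[0.7618 0.0994 0.012 ]
[ 0.7574 -0.3431  0.012 ]
[ 0.3614 -0.3359  0.012 ]
[0.366  0.0993 0.012 ]
```

Request:
apply_moves(
  increments=[
    [6,0,0,0,0,0,0.125],
    [6,0,0,0,0,0,0.125],
    [6,0,0,0,0,0,0.124],
    [6,1.3,-3.4,0,0,0,0],
    [6,1.3,-3.4,0,0,0,0],
    [6,1.3,-3.4,0,0,0,0],
    [6,1.3,-3.4,0,0,0,0],
    [6,1.3,-3.4,0,0,0,0],
  ],
)

```text
clock: 1.67
eef_pos: [0.2805, -0.3899, 0.2393]
orientation: [[1.0, -0.011, 0.0], [-0.011, -1.0, -0.0], [0.0, 0.0, -1.0]]
force: [0.4, 0.7, -0.4]
opening: 0.699
gripper_force: 0.0
```

Request:
apply_moves(
  increments=[
    [6,1.3,-3.4,0,0,0,0],
    [6,1.3,-3.4,0,0,0,0],
    [6,1.3,-3.4,0,0,0,0],
    [6,1.3,-3.4,0,0,0,0],
    [6,1.3,-3.4,0,0,0,0],
    [6,1.3,-3.4,0,0,0,0],
    [6,1.3,-3.4,0,0,0,0],
    [6,0,0,0,0,0,0],
  ],
)

```text
clock: 2.33
eef_pos: [0.3753, -0.1494, 0.2396]
orientation: [[1.0, -0.003, 0.002], [-0.003, -1.0, 0.002], [0.002, -0.002, -1.0]]
force: [-0.4, -1.0, -0.3]
opening: 0.702
gripper_force: 0.0
```

Request:
apply_moves(
  increments=[
    [6,0.7,-3.2,0,0,0,0],
    [6,0,0,3.5,0,0,0],
    [6,0,0,3.5,0,0,0],
    [6,0,0,3.5,0,0,0],
    [6,0,0,3.0,0,0,0],
    [6,0,0,2.0,0,0,0],
    [6,0,0,0,0,0,0],
    [6,0,0,0,0,0,0],
  ],
)

```text
clock: 3.0
eef_pos: [0.38, -0.1224, 0.0839]
orientation: [[1.0, -0.01, -0.002], [-0.01, -1.0, 0.001], [-0.002, -0.001, -1.0]]
force: [-0.2, 0.5, 0.3]
opening: 0.698
gripper_force: 0.0
```

```bash
python3 - <<'E'
from h import *
s=bot.observe(); print(s["eef_pos"],s["force"],bot.finger_overhang); snap("side","side1")
E
```

```text
[ 0.38000565 -0.12240078  0.08394026] [-0.23950612  0.46231189  0.34669131] 0.008
```

View pics/side1.png

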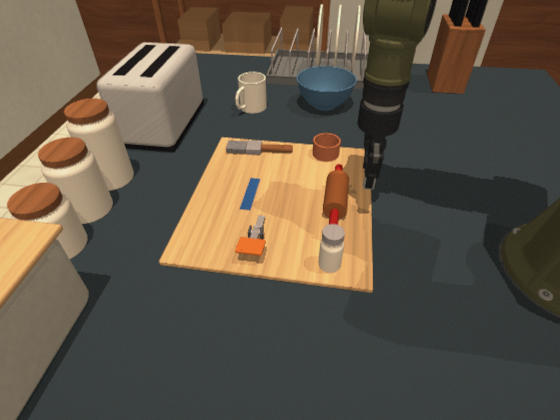

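The fingers stand just behind the pin (372,185), clear of it and the shaker. Next I lower them and push.

Request:
apply_moves(
  increments=[
    [6,0,-0.5,2.0,0,0,0],
    [6,0,0,1.5,0,0,0],
    [6,0,0,1.5,0,0,0],
    [6,0,0,0,0,0,0],
    [6,0.3,0,0,0,0,0],
    [6,0.3,0,0,0,0,0],
    [6,0.3,0,0,0,0,0],
    [6,0.3,0,0,0,0,0],
  ],
)

```text
clock: 3.72
eef_pos: [0.3947, -0.1179, 0.0355]
orientation: [[1.0, -0.01, 0.002], [-0.01, -1.0, -0.001], [0.002, 0.001, -1.0]]
force: [0.5, 0.7, 0.4]
opening: 0.703
gripper_force: 0.0
```

Request:
apply_moves(
  increments=[
    [6,0.3,0,0,0,0,0],
    [6,0.3,0,0,0,0,0],
    [6,0.3,0,0,0,0,0],
    [6,0.3,0,0,0,0,0],
    [6,0.3,0,0,0,0,0],
    [6,0.3,0,0,0,0,0],
    [6,0.3,0,0,0,0,0],
    [6,0.3,0,0,0,0,0],
  ],
)

```text
clock: 4.38
eef_pos: [0.4173, -0.1178, 0.0342]
orientation: [[1.0, -0.01, -0.0], [-0.01, -1.0, 0.0], [-0.0, -0.0, -1.0]]
force: [-0.7, 0.5, 0.6]
opening: 0.703
gripper_force: 0.1
```

```bash
python3 - <<'E'
from seg import *
snap("top","top2"); snap("side","side2"); seg("pics/top2.png")
a=cv2.imread("pics/top2.png")[120:345,195:450]; b=cv2.imread("pics/side2.png")[100:325,150:405]
cv2.imwrite("pics/c2.png",cv2.resize(np.hstack([a,b]),None,fx=1.55,fy=1.55))
E
```

```text
blue 589 [324.6 191.3] ctr [ 0.6332 -0.1208  0.012 ] sizes [0.021, 0.106] dir 89.3
orange 198 [301.1 281.7] ctr [ 0.4559 -0.0768  0.046 ] sizes [0.029, 0.025] dir 91.5
orange 104 [275.5 280.9] ctr [ 0.4558 -0.0385  0.046 ] sizes [0.041, 0.012] dir 91.5
barrel 366 [416.1 210. ] ctr [ 0.5962 -0.2884  0.037 ] sizes [0.017, 0.079] dir 3.4000000000000057
barrel 505 [297.3 281.8] ctr [ 0.4613 -0.0574  0.037 ] sizes [0.051, 0.075] dir 78.2
```

View pics/c2.png

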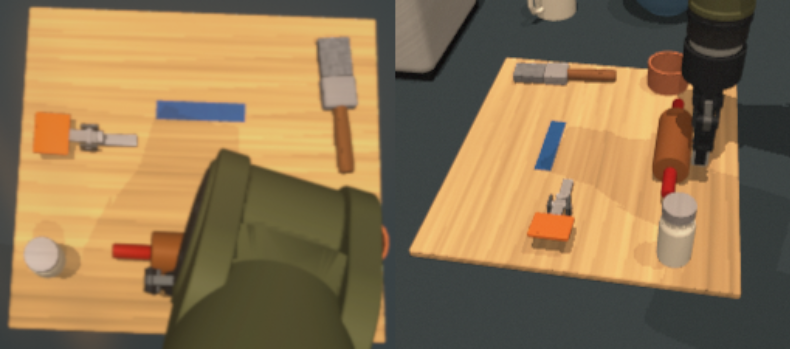

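The pin has started rolling, and the contact offset from TCP to pin axis is about 41 mm. I'll continue.

Request:
apply_moves(
  increments=[
    [6,0.3,0,0,0,0,0],
    [6,0.35,0,0,0,0,0],
    [6,0.35,0,0,0,0,0],
    [6,0.35,0,0,0,0,0],
    [6,0.35,0,0,0,0,0],
    [6,0.35,0,0,0,0,0],
    [6,0.35,0,0,0,0,0],
    [6,0.35,0,0,0,0,0],
  ],
)

```text
clock: 5.15
eef_pos: [0.4449, -0.1181, 0.0343]
orientation: [[1.0, -0.01, 0.0], [-0.01, -1.0, 0.0], [0.0, -0.0, -1.0]]
force: [0.3, 0.2, -0.0]
opening: 0.703
gripper_force: 0.1
```

Request:
apply_moves(
  increments=[
    [6,0.35,0,0,0,0,0],
    [6,0.35,0,0,0,0,0],
    [6,0.35,0,0,0,0,0],
    [6,0.35,0,0,0,0,0],
    [6,0.35,0,0,0,0,0],
    [6,0.35,0,0,0,0,0],
    [6,0.35,0,0,0,0,0],
    [6,0.35,0,0,0,0,0],
  ],
)

```text
clock: 5.82
eef_pos: [0.4729, -0.1184, 0.0343]
orientation: [[1.0, -0.01, 0.0], [-0.01, -1.0, -0.0], [0.0, 0.0, -1.0]]
force: [-0.7, -0.0, -0.1]
opening: 0.703
gripper_force: 0.1
```

Request:
apply_moves(
  increments=[
    [6,0.35,0,0,0,0,0],
    [6,0.35,0,0,0,0,0],
    [6,0.35,0,0,0,0,0],
    [6,0.35,0,0,0,0,0],
    [6,0.35,0,0,0,0,0],
    [6,0.35,0,0,0,0,0],
    [6,0.35,0,0,0,0,0],
    [6,0.35,0,0,0,0,0],
  ],
)

```text
clock: 6.48
eef_pos: [0.5008, -0.1186, 0.0343]
orientation: [[1.0, -0.01, -0.0], [-0.01, -1.0, 0.0], [-0.0, -0.0, -1.0]]
force: [-0.3, -0.1, 0.3]
opening: 0.701
gripper_force: 0.1
```

Request:
apply_moves(
  increments=[
    [6,0.35,0,0,0,0,0],
    [6,0.35,0,0,0,0,0],
    [6,0.35,0,0,0,0,0],
    [6,0.35,0,0,0,0,0],
    [6,0.35,0,0,0,0,0],
    [6,0.35,0,0,0,0,0],
    [6,0.35,0,0,0,0,0],
    [6,0.3,0,0,0,0,0],
  ],
)

```text
clock: 7.15
eef_pos: [0.5285, -0.1189, 0.0344]
orientation: [[1.0, -0.01, 0.0], [-0.01, -1.0, -0.0], [0.0, 0.0, -1.0]]
force: [0.1, 0.2, 0.6]
opening: 0.704
gripper_force: 0.0
```

Request:
apply_moves(
  increments=[
    [6,0.3,0,0,0,0,0],
    [6,0.3,0,0,0,0,0],
    [6,0.25,0,0,0,0,0],
    [6,0.2,0,0,0,0,0],
    [6,0.2,0,0,0,0,0],
    [6,0.2,0,0,0,0,0],
    [6,0,0,0,0,0,0],
    [6,0,0,0,0,0,0],
  ],
)

```text
clock: 7.82
eef_pos: [0.5426, -0.1191, 0.0343]
orientation: [[1.0, -0.01, 0.0], [-0.01, -1.0, -0.0], [0.0, 0.0, -1.0]]
force: [-0.8, 0.0, 1.1]
opening: 0.705
gripper_force: 0.0
```

```bash
python3 - <<'E'
from seg import *
snap("top","top3"); snap("side","side3"); seg("pics/top3.png"); print(bot.observe()["eef_pos"])
a=cv2.imread("pics/top3.png")[120:345,195:450]; b=cv2.imread("pics/side3.png")[100:325,150:405]
cv2.imwrite("pics/c3.png",cv2.resize(np.hstack([a,b]),None,fx=1.55,fy=1.55))
E
```

```text
blue 141 [303.4 190.3] ctr [ 0.6334 -0.0812  0.012 ] sizes [0.021, 0.027] dir 86.9
orange 243 [286.4 210.8] ctr [ 0.5852 -0.0501  0.046 ] sizes [0.062, 0.025] dir 110.4
barrel 107 [292.1 210.3] ctr [ 0.5853 -0.0555  0.037 ] sizes [0.066, 0.024] dir 124.7
[ 0.54237419 -0.11905199  0.03428487]
```

View pics/c3.png

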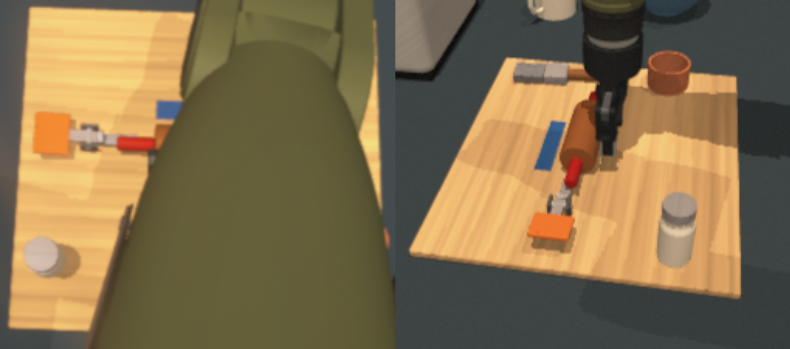

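The pin has followed in contact and is now about 48 mm short of the band. I'll push slowly for 45 mm, then retreat and measure.

Request:
apply_moves(
  increments=[
    [6,0.25,0,0,0,0,0],
    [6,0.25,0,0,0,0,0],
    [6,0.25,0,0,0,0,0],
    [6,0.25,0,0,0,0,0],
    [6,0.25,0,0,0,0,0],
    [6,0.25,0,0,0,0,0],
    [6,0.25,0,0,0,0,0],
    [6,0.25,0,0,0,0,0],
  ],
)

```text
clock: 8.58
eef_pos: [0.5628, -0.1192, 0.0343]
orientation: [[1.0, -0.01, -0.0], [-0.01, -1.0, 0.0], [-0.0, -0.0, -1.0]]
force: [-0.2, -0.8, -0.2]
opening: 0.703
gripper_force: 0.1
```

Request:
apply_moves(
  increments=[
    [6,0.25,0,0,0,0,0],
    [6,0.25,0,0,0,0,0],
    [6,0.25,0,0,0,0,0],
    [6,0.25,0,0,0,0,0],
    [6,0.25,0,0,0,0,0],
    [6,0.25,0,0,0,0,0],
    [6,0.2,0,0,0,0,0],
    [6,0.2,0,0,0,0,0],
  ],
)

```text
clock: 9.25
eef_pos: [0.5817, -0.1195, 0.0343]
orientation: [[1.0, -0.01, -0.0], [-0.01, -1.0, 0.0], [-0.0, -0.0, -1.0]]
force: [0.4, -0.2, -0.9]
opening: 0.703
gripper_force: 0.0
```

Request:
apply_moves(
  increments=[
    [6,0.2,0,0,0,0,0],
    [6,0.15,0,0,0,0,0],
    [6,0.1,0,0,0,0,0],
    [6,0.1,0,0,0,0,0],
    [6,0,0,0,0,0,0],
    [6,0,0,0,0,0,0],
    [6,-1.0,0,0,0,0,0],
    [6,-2.0,0,0,0,0,0],
  ],
)

```text
clock: 9.92
eef_pos: [0.559, -0.1194, 0.0346]
orientation: [[1.0, -0.01, 0.003], [-0.01, -1.0, -0.0], [0.003, 0.0, -1.0]]
force: [-0.5, -0.1, 0.2]
opening: 0.702
gripper_force: 0.0
```

Request:
apply_moves(
  increments=[
    [6,-2.0,0,0,0,0,0],
    [6,-1.0,0,-2.0,0,0,0],
    [0,0,0,-3.5,0,0,0],
    [0,0,0,-3.5,0,0,0],
    [0,0,0,-3.5,0,0,0],
    [0,0,-3.0,-2.0,0,0,0],
    [0,1.0,-3.5,0,0,0,0],
    [0,1.0,-3.5,0,0,0,0],
  ],
)

```text
clock: 10.58
eef_pos: [0.5493, -0.0187, 0.1818]
orientation: [[1.0, -0.013, 0.004], [-0.013, -1.0, -0.0], [0.004, 0.0, -1.0]]
force: [-0.9, 0.2, -0.4]
opening: 0.0
gripper_force: 0.0
```

Request:
apply_moves(
  increments=[
    [0,1.0,-3.5,0,0,0,0],
    [0,1.0,-3.5,0,0,0,0],
    [0,1.0,-1.0,0,0,0,0],
    [0,0,0,0,0,0,0],
    [0,0,0,0,0,0,0],
  ],
)

```text
clock: 11.0
eef_pos: [0.5784, 0.0306, 0.1796]
orientation: [[0.999, 0.039, -0.002], [0.039, -0.999, 0.026], [-0.001, -0.026, -1.0]]
force: [-0.8, -0.1, 0.2]
opening: -0.001
gripper_force: 0.0
```

```bash
python3 - <<'E'
from seg import *
snap("top","top4"); snap("side","side4"); seg("pics/top4.png"); print(bot.observe()["eef_pos"],bot.observe()["opening"])
for n in("top","side"):
  for q in ("pin","paddle"):
    for r in bot.boxes_of(q,n)[:1]: print(n,q,r["p"],w(n,r["xyz"]).round(3))
a=cv2.imread("pics/top4.png")[120:345,195:450]; b=cv2.imread("pics/side4.png")[100:325,150:405]
cv2.imwrite("pics/c4.png",cv2.resize(np.hstack([a,b]),None,fx=1.55,fy=1.55))
E
```

```text
orange 583 [338.1 187.9] ctr [ 0.6323 -0.1415  0.046 ] sizes [0.035, 0.152] dir 77.6
barrel 1488 [325.1 192.4] ctr [ 0.6257 -0.1373  0.037 ] sizes [0.163, 0.05] dir 91.5
barrel 366 [416.  209.9] ctr [ 0.5961 -0.2882  0.037 ] sizes [0.017, 0.079] dir 3.5999999999999943
barrel 188 [433.5 270.8] ctr [ 0.4803 -0.3128  0.037 ] sizes [0.036, 0.062] dir 22.400000000000006
barrel 176 [409.5 281.1] ctr [ 0.4631 -0.2781  0.037 ] sizes [0.032, 0.065] dir 26.0
[0.5778578  0.02986239 0.17963811] 0.0018060776046515165
top pin 0.8 [ 0.619 -0.122  0.062]
side pin 0.67 [ 0.625 -0.067  0.049]
side paddle 0.6 [0.591 0.059 0.041]
```

View pics/c4.png

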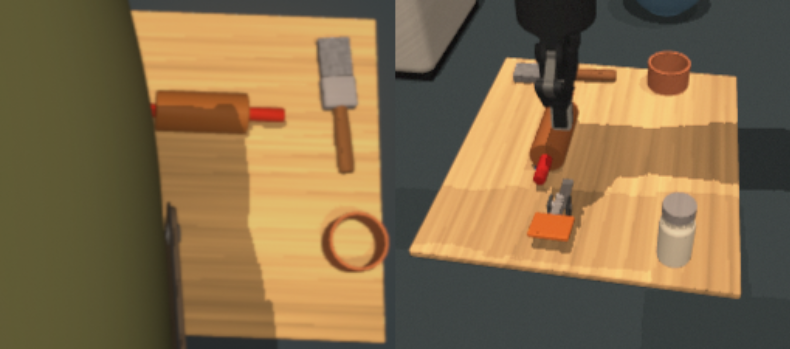

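The pin lies over the band, with the keeper still lowered. I'll check its centre more exactly from the barrel's edges in the same picture.

```bash
python3 - <<'E'
from h import *
for path,cols,rows in(("top0",(305,323,340),(265,320)),("top4",(305,325,345),(165,220))):
    im=cv2.imread(f"pics/{path}.png").astype(int)
    for c in cols:
        g=im[rows[0]:rows[1],c-1:c+2].mean(1)
        m=np.where(g[:,1]<110)[0]; r0,r1=m[0]+rows[0]-.5,m[-1]+rows[0]+.5
        o=np.array(cal("top")[0]["origin"]); d=[unproj("top",c,r,.037)-o for r in(r0,r1)]
        b=sum(x/np.linalg.norm(x) for x in d); P=o+b*(.037-o[2])/b[2]
        print(path,c,r0,r1,P.round(4),(np.linalg.norm(d[0]-d[1])).round(4)); 
    if path=="top4": print(im[170:215,325,:].tolist())
E
```

```text
top0 305 276.5 305.5 [ 0.4409 -0.0847  0.037 ] 0.0516
top0 323 277.5 305.5 [ 0.4409 -0.1169  0.037 ] 0.0498
top0 340 278.5 307.5 [ 0.439  -0.1473  0.037 ] 0.0515
top4 305 177.5 205.5 [ 0.6251 -0.0822  0.037 ] 0.054
top4 325 178.5 205.5 [ 0.6251 -0.1195  0.037 ] 0.0521
top4 345 179.5 206.5 [ 0.6241 -0.1568  0.037 ] 0.0521
[[99, 170, 225], [101, 172, 225], [104, 177, 225], [108, 182, 226], [107, 183, 225], [106, 180, 226], [103, 175, 225], [99, 169, 224], [87, 150, 206], [53, 99, 150], [34, 76, 136], [34, 80, 145], [35, 84, 153], [37, 87, 159], [37, 90, 164], [38, 92, 167], [39, 94, 171], [40, 96, 174], [42, 95, 170], [38, 83, 146], [37, 76, 131], [37, 76, 129], [38, 75, 129], [36, 74, 128], [34, 72, 125], [32, 70, 123], [30, 68, 120], [29, 67, 118], [28, 65, 116], [27, 64, 113], [27, 62, 112], [27, 61, 109], [26, 60, 106], [26, 58, 102], [27, 59, 100], [43, 80, 118], [66, 113, 155], [74, 125, 170], [75, 127, 171], [72, 122, 164], [68, 116, 157], [68, 115, 155], [69, 118, 159], [70, 120, 162], [70, 119, 161]]
```

The pin's centre is at about x=0.626 and the band's at 0.6325. That is within tolerance, but I'll nudge it 6 mm for margin.

Request:
apply_moves(
  increments=[
    [6,0,0,0,-0.026,0,0.05],
    [6,-0.5,2.5,0,0,0,0],
    [6,-0.5,2.5,0,0,0,0],
    [6,-0.5,2.5,0,0,0,0],
    [6,-0.5,2.5,0,0,0,0],
    [6,-0.5,2.5,0,0,0,0],
    [6,-0.5,2.5,0,0,0,0],
    [6,0,0,0,0,0,0],
  ],
)

```text
clock: 11.97
eef_pos: [0.55, -0.1417, 0.1776]
orientation: [[1.0, 0.01, -0.002], [0.01, -1.0, 0.013], [-0.002, -0.013, -1.0]]
force: [-0.5, 0.4, 0.0]
opening: 0.705
gripper_force: 0.0
```

Request:
apply_moves(
  increments=[
    [6,0,-2.2,0,-0.013,0,0.02],
    [6,0,0,2.5,0,0,0],
    [6,0,0,2.5,0,0,0],
    [6,0,0,2.5,0,0,0],
    [6,0,0,2.5,0,0,0],
    [6,0,0,2.5,0,0,0],
    [6,0,0,1.0,0,0,0],
    [6,0,0,0,0,0,0],
  ],
)

```text
clock: 12.63
eef_pos: [0.5482, -0.1143, 0.0405]
orientation: [[1.0, -0.005, -0.006], [-0.005, -1.0, 0.003], [-0.006, -0.003, -1.0]]
force: [-0.6, -0.3, 0.1]
opening: 0.706
gripper_force: 0.0
```

Request:
apply_moves(
  increments=[
    [6,0,0.4,0.6,0,0,0.005],
    [6,0.5,0,0,0,0,0],
    [6,0.5,0,0,0,0,0],
    [6,0.5,0,0,0,0,0],
    [6,0.5,0,0,0,0,0],
    [6,0.5,0,0,0,0,0],
    [6,0.3,0,0,0,0,0],
    [6,0,0,0,0,0,0],
  ],
)

```text
clock: 13.3
eef_pos: [0.5798, -0.1187, 0.0371]
orientation: [[1.0, -0.009, -0.0], [-0.009, -1.0, 0.002], [-0.0, -0.002, -1.0]]
force: [-0.5, 0.1, -0.6]
opening: 0.702
gripper_force: 0.0
```

Request:
apply_moves(
  increments=[
    [6,0.2,0,0.2,0,0,0],
    [6,0.2,0,0,0,0,0],
    [6,0.2,0,0,0,0,0],
    [6,0.2,0,0,0,0,0],
    [6,0.2,0,0,0,0,0],
    [6,0.15,0,0,0,0,0],
    [6,0.1,0,0,0,0,0],
    [6,0.1,0,0,0,0,0],
  ],
)

```text
clock: 13.97
eef_pos: [0.5922, -0.1188, 0.0348]
orientation: [[1.0, -0.009, -0.001], [-0.009, -1.0, 0.003], [-0.001, -0.003, -1.0]]
force: [-1.0, -0.3, -0.7]
opening: 0.699
gripper_force: 0.0
```

Request:
apply_moves(
  increments=[
    [6,0,0,0,0,0,0],
    [6,-1.0,0,0,0,0,0],
    [6,-2.0,0,0,0,0,0],
    [6,-2.0,0,0,0,0,0],
    [0,0,0,-2.5,0,0,0],
    [0,0,0,-2.5,0,0,0],
    [0,0,0,-2.5,0,0,0],
    [0,0,0,-2.5,0,0,0],
  ],
)

```text
clock: 14.63
eef_pos: [0.5419, -0.1185, 0.136]
orientation: [[1.0, -0.009, -0.002], [-0.009, -1.0, 0.003], [-0.002, -0.003, -1.0]]
force: [0.2, -0.4, -0.5]
opening: 0.141
gripper_force: 0.0
```

Request:
apply_moves(
  increments=[
    [0,0.5,-2.5,-1.0,0,0,0],
    [0,0.5,-2.5,0,0,0,0],
    [0,0.5,-2.5,0,0,0,0],
    [0,0.5,-2.5,0,0,0,0],
    [0,0.5,-2.5,0,0,0,0],
    [0,0.5,-2.5,0,0,0,0],
    [0,0.5,-2.5,0,0,0,0],
    [0,0,0,0,0,0,0],
  ],
)

```text
clock: 15.3
eef_pos: [0.5796, 0.0304, 0.1458]
orientation: [[0.999, 0.038, -0.002], [0.038, -0.999, 0.028], [-0.001, -0.028, -1.0]]
force: [1.4, -0.6, 0.6]
opening: 0.0
gripper_force: 0.0
```

```bash
python3 - <<'E'
from h import *
im=snap("top","top5")[:,:,::-1].astype(int); snap("side","side5")
for c in(305,325,345):
        g=im[165:220,c-1:c+2].mean(1); m=np.where(g[:,1]<105)[0]; r0,r1=m[0]+164.5,m[-1]+165.5
        print(c,r0,r1,unproj("top",c,(r0+r1)/2,.037).round(4))
s=bot.observe(); print(s["eef_pos"],s["orientation"].round(3))
E
```

```text
305 175.5 202.5 [ 0.63   -0.0822  0.037 ]
325 176.5 203.5 [ 0.629  -0.1195  0.037 ]
345 177.5 203.5 [ 0.629  -0.1568  0.037 ]
[0.57865952 0.02835256 0.14561088] [[ 0.999  0.035 -0.003]
 [ 0.035 -0.999  0.026]
 [-0.002 -0.026 -1.   ]]
```

Request:
apply_moves(
  increments=[
    [0,0.4,-1.0,0,0,0,0],
    [0,0.4,-1.0,0,0,0,0],
    [0,0.3,-1.0,0,0,0,0],
    [0,0,0,0,0,0,0],
    [0,0,0,0,0,0,0],
    [0,0,0,0,0,0,0],
  ],
)

```text
clock: 15.9
eef_pos: [0.5888, 0.0456, 0.1466]
orientation: [[0.998, 0.057, -0.004], [0.057, -0.998, 0.038], [-0.002, -0.038, -0.999]]
force: [-0.7, 0.4, 0.2]
opening: 0.001
gripper_force: 0.0
```

```bash
python3 - <<'E'
from h import *
s=bot.observe(); print(s["q"].round(3),s["dq"].round(3),s["eef_pos"],s["force"])
E
```

```text
[ 0.056  0.349 -0.215  1.009  0.038  3.141] [-0.002 -0.004 -0.002 -0.001  0.001 -0.001] [0.5888497  0.04557299 0.14659898] [-0.65387676  0.36074725  0.15104846]
```

Joint 6 is at its range limit, so I'll turn the closed tool the other way.

Request:
apply_moves(
  increments=[
    [0,0,0,0,0,0,-0.12],
    [0,0,0,0,0,0,-0.12],
    [0,0,0,0,0,0,-0.12],
    [0,0,0,0,0,0,0],
    [0,0,0,0,0,0,0],
  ],
)

```text
clock: 16.32
eef_pos: [0.5888, 0.0455, 0.1467]
orientation: [[0.916, 0.402, -0.004], [0.402, -0.915, 0.038], [0.012, -0.037, -0.999]]
force: [-0.9, -0.5, 0.3]
opening: -0.003
gripper_force: 0.0
```

Request:
apply_moves(
  increments=[
    [0,0.7,-1.4,0,-0.036,-0.012,0],
    [0,0,0,2.5,0,0,0],
    [0,0,0,2.5,0,0,0],
    [0,0,0,2.5,0,0,0],
    [0,0,0,0,0,0,0],
    [0,0,0,0,0,0,0],
  ],
)

```text
clock: 16.82
eef_pos: [0.5882, 0.0612, 0.0713]
orientation: [[0.915, 0.404, -0.003], [0.404, -0.915, 0.0], [-0.003, -0.002, -1.0]]
force: [-0.3, 1.0, 0.7]
opening: 0.001
gripper_force: 0.0
```

```bash
python3 - <<'E'
from h import *
b=snap("side","side6")
cv2.imwrite("pics/c6.png",cv2.resize(b[130:300,180:420,::-1],None,fx=3,fy=3))
E
```

```text
(no output)
```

View pics/c6.png

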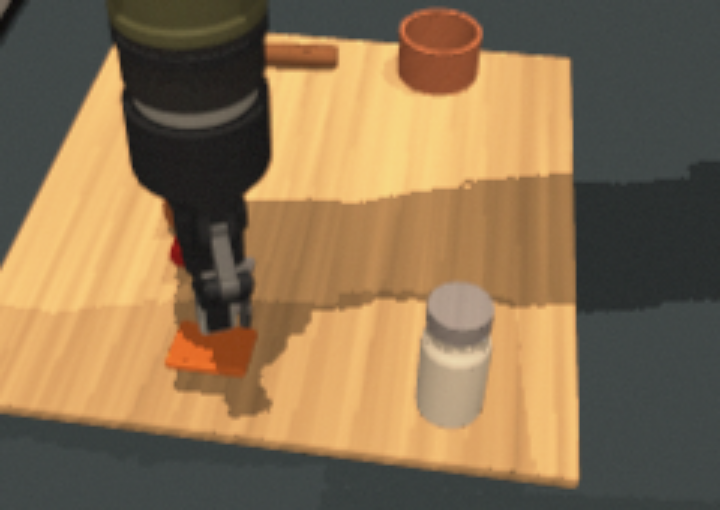

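The fingertips are above the orange paddle. I'll press it now.

Request:
apply_moves(
  increments=[
    [0,0,0,0.8,0,0,0],
    [0,0,0,0.6,0,0,0],
    [0,0,0,0.5,0,0,0],
    [0,0,0,0.4,0,0,0],
    [0,0,0,0.3,0,0,0],
    [0,0,0,0,0,0,0],
  ],
)

```text
clock: 17.37
eef_pos: [0.5896, 0.0614, 0.0459]
orientation: [[0.914, 0.405, -0.0], [0.405, -0.914, 0.001], [-0.0, -0.001, -1.0]]
force: [-0.7, -0.2, 0.7]
opening: 0.0
gripper_force: 0.0
```

Request:
apply_moves(
  increments=[
    [0,0,0,0.2,0,0,0],
    [0,0,0,0.2,0,0,0],
    [0,0,0,0.2,0,0,0],
    [0,0,0,0,0,0,0],
  ],
)

```text
clock: 17.7
eef_pos: [0.5896, 0.0616, 0.04]
orientation: [[0.914, 0.405, -0.0], [0.405, -0.914, 0.001], [0.0, -0.001, -1.0]]
force: [0.0, 1.7, 1.0]
opening: 0.001
gripper_force: 0.6
```

Request:
apply_moves(
  increments=[
    [0,0,0,0.2,0,0,0],
    [0,0,0,0.1,0,0,0],
    [0,0,0,0.1,0,0,0],
    [0,0,0,0.1,0,0,0],
    [0,0,0,0,0,0,0],
  ],
)

```text
clock: 18.12
eef_pos: [0.5899, 0.0614, 0.0363]
orientation: [[0.914, 0.405, 0.001], [0.405, -0.914, 0.001], [0.001, -0.0, -1.0]]
force: [-3.1, 0.8, 10.8]
opening: 0.002
gripper_force: 5.4
```

Request:
apply_moves(
  increments=[
    [0,0,0,0.1,0,0,0],
    [0,0,0,0,0,0,0],
  ],
)

```text
clock: 18.28
eef_pos: [0.5899, 0.0614, 0.0361]
orientation: [[0.914, 0.405, 0.001], [0.405, -0.914, 0.001], [0.001, -0.0, -1.0]]
force: [-5.9, 0.7, 17.8]
opening: -0.004
gripper_force: 8.4
```

The paddle is on its stop: force is rising without motion. I'll lift off and move clear.

Request:
apply_moves(
  increments=[
    [0,0,0,-0.5,0,0,0],
    [0,0,0,-1.5,0,0,0],
    [0,0,0,-3,0,0,0],
    [0,0,0,-3.5,0,0,0],
    [0,0,0,-3.5,0,0,0],
    [0,0,0,-3,0,0,0],
    [0,1.0,-3.5,0,0,0,0],
    [0,1.0,-3.5,0,0,0,0],
  ],
)

```text
clock: 18.95
eef_pos: [0.5815, 0.1327, 0.1869]
orientation: [[0.916, 0.401, 0.005], [0.401, -0.916, 0.001], [0.005, 0.001, -1.0]]
force: [1.1, 0.2, -0.4]
opening: -0.002
gripper_force: 0.0
```

Request:
apply_moves(
  increments=[
    [0,1.0,-3.5,0,0,0,0],
    [0,1.0,-3.5,0,0,0,0],
    [0,1.0,-3.5,0,0,0,0],
    [0,0,-3.5,0,0,0,0],
    [0,0,0,0,0,0,0],
    [0,0,0,0,0,0,0],
  ],
)

```text
clock: 19.45
eef_pos: [0.5546, 0.2635, 0.1838]
orientation: [[0.905, 0.425, -0.005], [0.425, -0.905, 0.008], [-0.001, -0.01, -1.0]]
force: [0.0, -0.5, -0.4]
opening: -0.0
gripper_force: 0.0
```

```bash
python3 - <<'E'
from h import *
t=snap("top","top7"); b=snap("side","side7"); im=t[:,:,::-1].astype(int)
for c in(305,325,345):
        g=im[165:220,c-1:c+2].mean(1); m=np.where(g[:,1]<105)[0]; r0,r1=m[0]+164.5,m[-1]+165.5
        print(c,r0,r1,unproj("top",c,(r0+r1)/2,.037).round(4))
cv2.imwrite("pics/c7.png",cv2.resize(np.hstack([t[120:345,195:450],b[100:325,150:405]])[:,:,::-1],None,fx=1.55,fy=1.55))
for n in("top","side"):
  for q in ("keeper_tip","paddle"):
    for r in bot.boxes_of(q,n)[:1]: print(n,q,r["p"],w(n,r["xyz"]).round(3))
E
```

```text
305 175.5 202.5 [ 0.63   -0.0822  0.037 ]
325 176.5 203.5 [ 0.629  -0.1195  0.037 ]
345 177.5 203.5 [ 0.629  -0.1568  0.037 ]
top keeper_tip 0.77 [0.594 0.048 0.029]
top paddle 0.8 [0.592 0.047 0.029]
side keeper_tip 0.64 [0.577 0.069 0.022]
side paddle 0.45 [0.576 0.06  0.026]
```

View pics/c7.png

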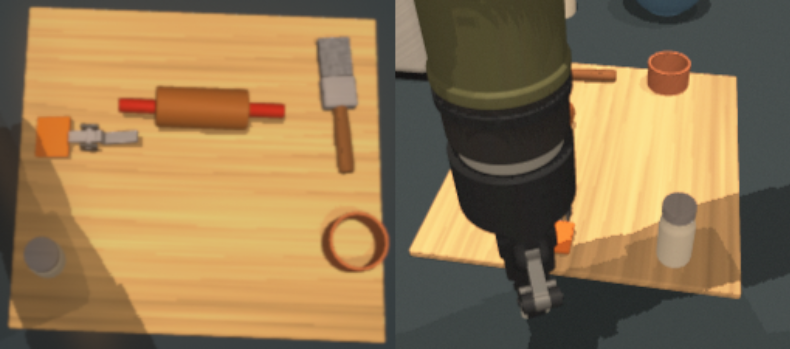

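The pin lies over the band, the paddle is down (about 27 mm), the keeper's end is up behind the handle, the bystanders are in place and the arm is clear.

```bash
python3 -c "
from plant import bot; print(bot.hand_in())"
```

```text
the job is handed in; nothing more can be done
None
```

I handed the job in with the pin at rest about 3 mm short of the band's centre line, the paddle pressed to its stop so the keeper is up, and the cutter, brush and shaker left in place; the hand-in returned no verdict.

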